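Stack the tall pipette-tip box on the low one

ROBOT

A 6-joint arm with a two-finger parallel gripper is mounted at the origin on the work surface. World frame = base frame: x ahead of the robot, y to its left, z up, the work surface at z = 0. Lengths are in m, angles in rad, forces in N, time in s.
With the tool pointing down it reaches from about 0.35 to 0.925 m from the base axis. Payload 6.4 kg.
Tool frame: the origin (TCP) lies on the mounting face of the last link; the fingertips stand 199 mm ahead of it and the grasp point (between the pads) lies 180 mm ahead of it; z points along the fingers, y is the direction in which the jaws open and shut (so a half turn about z gives the same grasp; the last joint's range is limited). The gripper opens to 94 mm and grips with 3 to 60 N. Pads are 16 mm wide; open, the fingers measure 119 mm over their backs; the gripper's body (75 mm by 177 mm) begins 78 mm behind the grasp point.
Start: joints at [0.969, 0.245, 1.558, -0, 1.339, -0.174], TCP at [0.27, 0.591, 0.405] pointing down, gripper open.
Joint ranges: [-3.13, 3.13], [-1.02, 2.26], [0.13, 2.54], [-0.95, 4.09], [0.21, 2.88], [-2.74, 2.74]. Speed limits (rad/s): [2.57, 2.57, 3.14, 3.14, 3.14, 3.14].

INTERFACE

Orientations are given as a unit quaternion [w, x, y, z].
In Python, from station import observe, grab_frame, camera_model, sign_off gives the robot as it stands. The module is installed in compiled form; this text tells all that it offers.
- The arm moves only by the shell command python3 -m pendant 'ROWS' [FORCE]. ROWS is JSON, a list that holds one entry, the list of rows, each a list of 7 numbers: the shift along the tool's x, y, z in mm, then the turn, a rotation vector about the tool's x, y, z in degrees, then the closure in counts, from 0 (fully open) to 255 (shut). A call has 1 to 8 rows; each row shifts and turns the commanded pose from where the row before left it, along the tool's axes as they then stand; what a row does not reach is not made up. A row lasts 1/12 s, in which the tool goes at most 41.7 mm and 7.16 degrees, less where a joint would pass 70% of its speed; a pose out of reach is approached as far as the arm can. A call is refused whole if a number of a shift passes 41.7 or a number of a turn 7.16, either way. A call with a gripper value outside its range is refused whole. The fingers move at their own pace and stop on an object; FORCE is the grip in N (left out, the last holds). Time passes only in rows, so rows that do not move let the fingers close. It gives the time, the measured TCP pose, the force and the opening at its end, in the units of the state.
- observe(): the state, without advancing time (a new reading comes with each control period).
- grab_frame(name): name is "side" or "top" or "wrist"; returns the picture (480x640x3 uint8, red, green, blue); there is no depth.
- camera_model(name): a dict with "intrinsics" (3x3 intrinsics, pixels), "position" and "rotation" of the camera in the world; the wrist camera has in their place "hand_eye" (4x4, takes a point from camera to tool coordinates, whose origin is the TCP and whose axes are the flange's). Camera axes: x right, y up, looking along -z (the intrinsics and any distortion apply to the point x, -y, -z); pixel columns grow to the right and rows downward; lengths in m; the calibration is good to about 2 mm. A picture is of the moment at which its call begins: read the wrist's pose just before it. camera_model takes no time and is no camera call.
- sign_off(): hands the job in, once; it reports no verdict.
The state is a dict: "time_s": time; "q": joint angles; "joint_velocities": joint speeds; "joint_torque": joint torques, N m; "tcp_pos": TCP position; "ee_rot": TCP orientation; "ft_force": force on the tool from outside, world axes, zero at the start; "wrist_torque": the same for the moment, N m; "gripper_width": finger opening in m.
Only numpy, scipy, OpenCV 4.12 (cv2) and the standard library are available. Lean on these libraries where they do the work, as an engineer would, in place of code of your own. Each camera call takes 0.05 s, during which the arm holds its last target. There are 200 camera calls.

TASK

Stack the tall pipette-tip box squarely on the low one that has two lugs on its lid, so that the recesses under the tall box lock down over both lugs and it sits flat. Lower it into place before letting go, rather than dropping it; leave the low box where it stands (a small nudge is fine) and do not disturb the short box or the box with the plain flat lid.

Things in the scene. Friction and masses are not known exactly. Their poses are not given: they have to be found in the camera images.
- tall_center (a point): Centre of the tall tip box, the one to stack: rigid, shut, white with grey lid, 110 mm long (x), 58 wide (y), 70 high (z up) to the lid top, plus two round lugs on it, 10 mm high. This point is 35 mm above its underside. Loose, 0.2-0.35 kg; grip it across its width. Two recesses under it, 49 mm long (x), 50 wide, 13 deep, centred at x = +-26.5 mm. Fits either way round.
- low: Low tip box, to stack on: also 110 mm long (x) and 58 wide (y), but 40 high to the lid top, with two round lugs on the lid at x = +-26.5 mm, 10 mm high, 30 across at the foot, 22 at the top (so about 9 mm play in the recesses). Origin: centre of its underside, z up. Loose, 0.35 kg. Seated, the tall box's underside lies on this lid, 40 mm above this origin.
- short: Bystander: short tip box, 70 mm long (x), 58 mm wide (y), 55 mm high, with one lug in the middle of its lid, 10 mm high. Origin at the centre of its underside. Loose; leave it alone.
- plain: Bystander: tip box 110 mm long (x), 58 mm wide (y), 52 mm high, with a flat lid without lugs. Origin at the centre of its underside. Loose; leave it alone.
Not all that is in view belongs to the job. Leave any pink look-alike of the part that bears tall_center alone.

How it is judged:
By the outcome, as a careful person would: the job done as asked, in the order asked, and still so for the second after the job is handed in, with the robot touching nothing.
It also fails if it takes over 32 s, if anything falls off the work surface, if the arm or the gripper's body presses on something with over 40 N, if the wrist force passes 120 N, or if a joint passes its speed limit or range.

## Working session

There is one attempt and no reset: what is moved stays moved. The work goes in short steps, Python scripts to look and compute and a shell command to move; the robot and the scene stay as the last step left them, time stands still between calls to the robot, and variables do not carry over. Pictures are saved under pics/ and viewed, about 8 in all and at most 12, crops included, and the job is handed in when it is done.

```bash
mkdir -p pics
python3 - <<'E'
from station import *
import cv2,numpy as np
s=observe();print(s)
for n in("top","side","wrist"):
    f=grab_frame(n);cv2.imwrite(f"pics/{n}0.png",f[:,:,::-1])
    m=camera_model(n);print(n,m)
E
```

```text
{'time_s': 0.0, 'q': array([ 9.68881861e-01,  2.45770911e-01,  1.55895905e+00,  3.99729807e-06,
        1.33868198e+00, -1.74108314e-01]), 'joint_velocities': array([-0.00059004, -0.00071124,  0.00157318, -0.00163175,  0.00118523,
       -0.00071224]), 'joint_torque': array([-3.88088638e-04, -4.15838993e+01, -3.14602804e+01,  6.85038976e-02,
        3.32866539e-02, -1.30752110e-04]), 'tcp_pos': array([0.26954431, 0.59124043, 0.40360218]), 'ee_rot': array([-3.45961982e-04,  2.12275994e-01,  9.77209330e-01, -8.41287256e-04]), 'ft_force': array([ 0.00466333, -0.16786649, -0.12836995]), 'wrist_torque': array([-0.03629246, -0.00672967,  0.02091623]), 'gripper_width': 0.09369390551451436}
top {'intrinsics': array([[510.58090097,   0.        , 325.30804138],
       [  0.        , 510.58090097, 239.40378809],
       [  0.        ,   0.        ,   1.        ]]), 'position': array([4.35341232e-01, 2.14430307e-04, 1.10059041e+00]), 'rotation': array([-0.698933  , -0.02875538,  0.03333612,  0.71383086])}
side {'intrinsics': array([[472.14654686,   0.        , 320.89259886],
       [  0.        , 472.14654686, 240.26592059],
       [  0.        ,   0.        ,   1.        ]]), 'position': array([ 0.00567803, -0.54450579,  0.65380931]), 'rotation': array([ 0.83804388,  0.40496106, -0.16756321, -0.32497934])}
wrist {'intrinsics': array([[360.46273767,   0.        , 323.13192367],
       [  0.        , 360.46273767, 241.34232221],
       [  0.        ,   0.        ,   1.        ]]), 'hand_eye': array([[-2.98000161e-04,  9.57507301e-01,  2.88408875e-01,
         8.40517885e-02],
       [ 9.99999860e-01,  1.58912873e-04,  5.05670580e-04,
         7.32368231e-04],
       [ 4.38351390e-04,  2.88408985e-01, -9.57507214e-01,
         1.84149497e-02],
       [ 0.00000000e+00,  0.00000000e+00,  0.00000000e+00,
         1.00000000e+00]])}
```

View pics/top0.png

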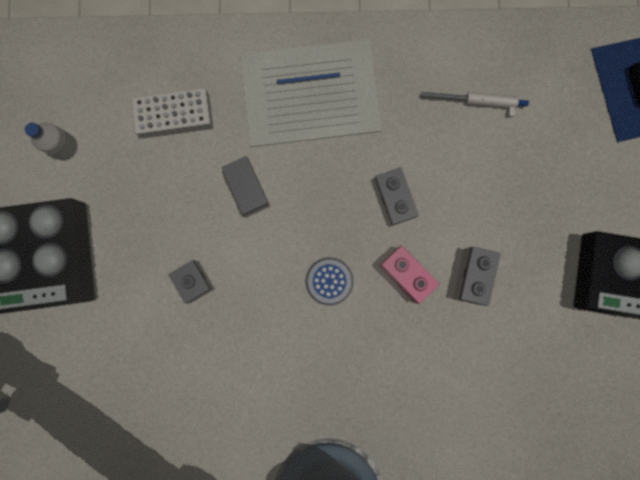

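View pics/side0.png

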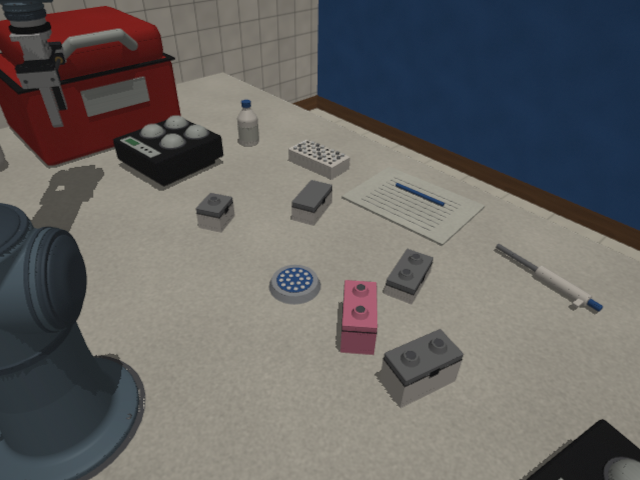

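Top view candidates: the grey two-lug box at (480,275), the grey two-lug box at (396,195), and the pink look-alike at (410,275). The short box is at (190,281) and the plain one at (246,186). The side view shows the grey box at (423,365) with a high white body, so that is the tall one. The box at (410,272) there is low. Next I measure both and check in a crop.

```bash
cat > h.py <<'E'
import cv2,numpy as np
from station import *
from scipy.spatial.transform import Rotation as R
def rot(q): return R.from_quat(np.r_[q[1:],q[0]])
def cam(n,s=None):
    m=camera_model(n);K=m["intrinsics"]
    if n=="wrist":
        s=s or observe();H=m["hand_eye"];r=rot(s["ee_rot"]).as_matrix()
        return K,r@H[:3,3]+s["tcp_pos"],r@H[:3,:3]
    return K,m["position"],rot(m["rotation"]).as_matrix()
def ray(c,uv,z):
    K,p,Rm=c;uv=np.atleast_2d(uv).astype(float)
    d=np.c_[(uv[:,0]-K[0,2])/K[0,0],-(uv[:,1]-K[1,2])/K[1,1],-np.ones(len(uv))]@Rm.T
    return p+d*((z-p[2])/d[:,2])[:,None]
def proj(c,X):
    K,p,Rm=c;x=(np.atleast_2d(X)-p)@Rm
    return np.c_[K[0,2]-K[0,0]*x[:,0]/x[:,2],K[1,2]+K[1,1]*x[:,1]/x[:,2]]
E
python3 - <<'E'
from h import *
im=cv2.imread("pics/top0.png");c=cam("top")
hsv=cv2.cvtColor(im,cv2.COLOR_BGR2HSV);out=im.copy()
m=((hsv[...,1]<30)&(hsv[...,2]<112)).astype(np.uint8)*255
print(hsv[275,470],hsv[275,530],hsv[195,410],hsv[185,245],hsv[290,478])
for nm,(u,v),z in(("tall",(480,275),.07),("low",(396,195),.04)):
    roi=np.zeros_like(m);roi[v-40:v+40,u-28:u+32]=255
    k=cv2.findContours(cv2.morphologyEx(m&roi,cv2.MORPH_CLOSE,np.ones((5,5))),0,2)[0];k=max(k,key=cv2.contourArea)
    P=ray(c,k[:,0,:],z)[:,:2]
    r=cv2.minAreaRect((P*1000).astype(np.float32));b=cv2.boxPoints(r)/1000
    print(nm,r)
    cv2.polylines(out,[np.round(proj(c,np.c_[b,[z]*4])).astype(int)],1,(0,255,0),1)
a=cv2.resize(out[140:320,350:530],None,fx=3,fy=3,interpolation=2)
w=cv2.imread("pics/wrist0.png")
cv2.imwrite("pics/crop1.png",a)
s=observe();Z=rot(s["ee_rot"]).as_matrix();print(Z)
E
```

```text
[30  3 93] [ 19  28 126] [20  8 96] [ 0  6 85] [110  12  66]
tall ((447.9364013671875, -303.3780212402344), (90.29476928710938, 115.36553955078125), 75.03673553466797)
low ((615.3729248046875, -153.74290466308594), (113.71588134765625, 73.09864807128906), 17.58980941772461)
[[-9.09884660e-01  4.14860397e-01 -8.70037693e-04]
 [ 4.14861226e-01  9.09883805e-01 -1.27480624e-03]
 [ 2.62766583e-04 -1.52087155e-03 -9.99998809e-01]]
```

View pics/crop1.png

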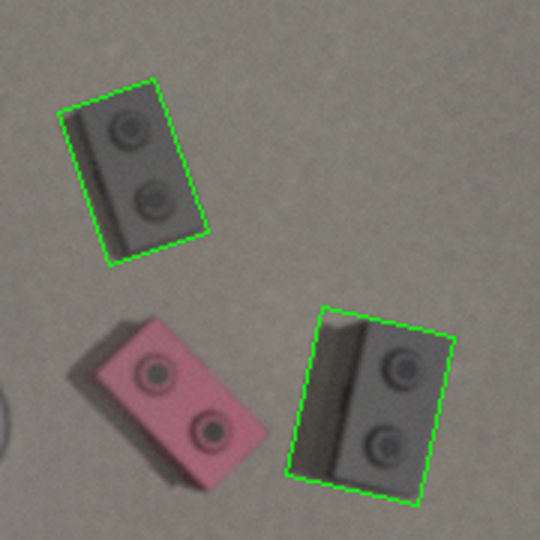

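The crop confirms the choice: the tall box has visible side walls and lugs at crop (407,368) and (389,445). The low box has lugs at (130,131) and (155,201). The fitted rectangles take in shadowed sides, so I'll use the lugs instead.

```bash
cat >> h.py <<'E'
def turn(ang,s):
    "tool yaw (deg) needed so that tool x lies along world angle ang (mod 180), and tool-axis shift helper"
    M=rot(s["ee_rot"]).as_matrix();a=np.degrees(np.arctan2(M[1,0],M[0,0]))
    return -((ang-a+90)%180-90)
E
python3 - <<'E'
from h import *
c=cam("top");s=observe();M=rot(s["ee_rot"]).as_matrix();print("toolx ang",np.degrees(np.arctan2(M[1,0],M[0,0])))
for nm,L,z in(("tall",[(407,368),(389,445)],.08),("low",[(130,131),(155,201)],.05),("lidtall",[(366,323),(455,338),(418,504),(334,475)],.07),("pink",[(155,375),(211,432)],.08)):
    P=ray(c,np.array(L)/3+[350,140]-.33,z);d=P[0]-P[1]
    print(nm,P.mean(0),np.linalg.norm(d),np.degrees(np.arctan2(d[1],d[0])),"yaw",turn(np.degrees(np.arctan2(d[1],d[0])),s), "shift tool mm",1000*M.T@(P.mean(0)-s["tcp_pos"]))
E
```

```text
toolx ang 155.48942157497015
tall [ 0.44695227 -0.31949009  0.08      ] 0.05288346891830929 -15.89007976987551 yaw -8.620498655154336 shift tool mm [-539.32719176 -754.6120925   324.79154217]
low [ 0.61754939 -0.15922745  0.05      ] 0.05193866165130543 17.610627935445798 yaw -42.12120636047564 shift tool mm [-628.07201813 -537.97210003  354.43877671]
lidtall [ 0.44497967 -0.3193466   0.07      ] 0.06078630227592074 79.18490720082521 yaw 76.30451437414494 shift tool mm [-537.47545301 -755.28468451  334.79306358]
pink [ 0.45195854 -0.17624377  0.08      ] 0.05275440448910498 42.93106403378019 yaw -67.44164245881004 shift tool mm [-484.45498016 -622.19768916  324.60457523]
```

```bash
python3 -m pendant '[[[-32,-24,0,0,0,0,0],[-32,-24,0,0,0,0,0],[-32,-24,0,0,0,0,0],[-32,-24,0,0,0,0,0],[-32,-24,0,0,0,0,0],[-32,-24,0,0,0,0,0],[-32,-24,0,0,0,0,0],[-32,-24,0,0,0,0,0]]]' 
python3 -m pendant '[[[-18,-35,0,0,0,0,0],[-18,-35,0,0,0,0,0],[-18,-35,0,0,0,0,0],[-18,-35,0,0,0,0,0],[-18,-35,0,0,0,0,0],[-18,-35,0,0,0,0,0],[-18,-35,0,0,0,0,0],[-18,-35,0,0,0,0,0]]]'
python3 -m pendant '[[[-18,-35,0,0,0,0,0],[-18,-35,0,0,0,0,0],[-18,-35,0,0,0,0,0],[-18,-35,0,0,0,0,0],[-18,-35,0,0,0,0,0],[-18,-35,0,0,0,0,0],[0,0,0,0,0,-4.3,0],[0,0,0,0,0,-4.3,0]]]'
```

```text
time_s: 0.82
tcp_pos: [0.4233, 0.3087, 0.4045]
ee_rot: [-0.0, 0.212, 0.977, -0.0]
ft_force: [0.9, 0.6, -0.3]
gripper_width: 0.0936
time_s: 1.48
tcp_pos: [0.4372, -0.0058, 0.4046]
ee_rot: [0.0, 0.212, 0.977, 0.0]
ft_force: [1.3, 0.1, -0.9]
gripper_width: 0.094
time_s: 2.15
tcp_pos: [0.4486, -0.2421, 0.4042]
ee_rot: [-0.0, 0.138, 0.99, 0.0]
ft_force: [-0.6, -0.1, -0.2]
gripper_width: 0.094
```

```bash
cat > w.py <<'E'
from h import *
import sys
s=observe();f=grab_frame("wrist");cv2.imwrite(f"pics/{sys.argv[1]}.png",f[:,:,::-1])
np.save("pics/s.npy",s,allow_pickle=True);print(s["time_s"],s["tcp_pos"],s["ee_rot"])
E
python3 w.py w1
```

```text
2.15 [ 0.44859155 -0.24205766  0.40421933] [-4.07091409e-04  1.38483978e-01  9.90364555e-01  2.65698928e-04]
```

View pics/w1.png

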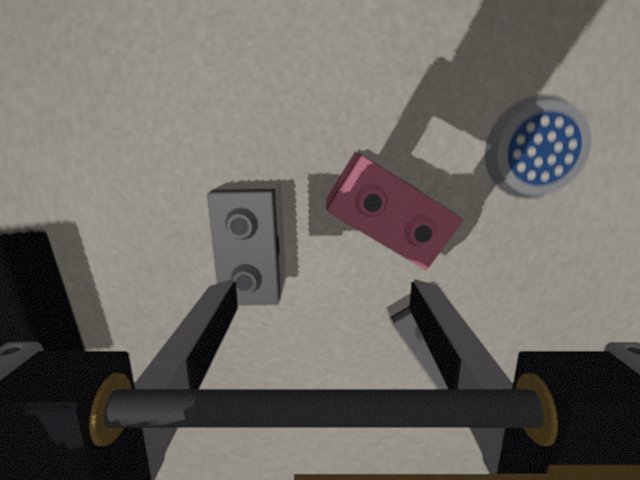

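The wrist view shows the tall grey box at (245,247), with lug tops near (239,223) and (244,281). The pink one at (395,212) is well clear of it.

Run:
```python
from h import *
s=np.load("pics/s.npy",allow_pickle=True).item();c=cam("wrist",s);M=rot(s["ee_rot"]).as_matrix()
for nm,L,z in(("lugs",[(239,223),(244,280)],.08),("top/bot edge mids",[(242,191.5),(248,303.5)],.07),("left/right edges mid",[(213,250),(276.5,250)],.07)):
    P=ray(c,L,z);d=P[0]-P[1];a=np.degrees(np.arctan2(d[1],d[0]))
    print(nm,P.mean(0),np.linalg.norm(d),a,"yaw",turn(a,s),"shift",1000*M.T@(P.mean(0)-s["tcp_pos"]))
```

```text
lugs [ 0.44602541 -0.31650518  0.08      ] 0.053670163246823964 165.10513189021412 yaw -1.0253835346860285 shift [-18.23845946 -72.42999317 324.17348535]
top/bot edge mids [ 0.44759608 -0.31586614  0.07      ] 0.10834185210527178 163.41692532156608 yaw 0.6628230339620131 shift [-19.58239378 -71.38876535 334.17273809]
left/right edges mid [ 0.4473828  -0.31617188  0.07      ] 0.05852146604916699 -105.93672432802316 yaw -89.98352731644877 shift [-19.46116499 -71.74128008 334.17269898]
```

```bash
python3 -m pendant '[[[-9.5,-36,0,0,0,0,0],[-9.5,-36,0,0,0,0,0],[0,0,36,0,0,0,0],[0,0,36,0,0,0,0],[0,0,36,0,0,0,0],[0,0,32,0,0,0,0],[0,0,24,0,0,0,0],[0,0,12,0,0,0,0]]]' 
python3 -m pendant '[[[0,0,0,0,0,0,0],[0,0,0,0,0,0,60],[0,0,0,0,0,0,80],[0,0,0,0,0,0,100],[0,0,0,0,0,0,120],[0,0,0,0,0,0,160],[0,0,0,0,0,0,200],[0,0,0,0,0,0,200]]]' 25
python3 w.py w2
```

```text
time_s: 2.87
tcp_pos: [0.4464, -0.3129, 0.2249]
ee_rot: [-0.002, 0.139, 0.99, 0.002]
ft_force: [-0.8, 0.1, -0.7]
gripper_width: 0.0941
time_s: 3.53
tcp_pos: [0.4478, -0.3151, 0.23]
ee_rot: [0.001, 0.138, 0.99, -0.001]
ft_force: [-2.2, -3.1, 4.9]
gripper_width: 0.0576
3.5333 [ 0.44779921 -0.31509249  0.22995472] [ 8.46482000e-04  1.38279904e-01  9.90391984e-01 -1.29243479e-03]
```

View pics/w2.png

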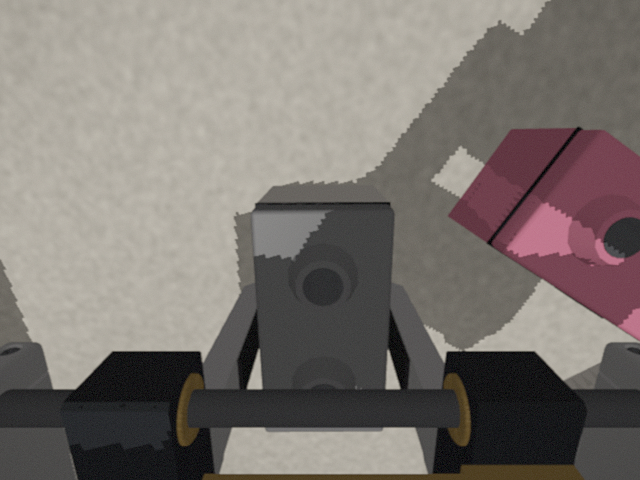

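Gripped: the opening of 57.6 mm matches the box width. The box is centred at column 323, with its lid front edge at row 208. Next I lift and go to a pose from which the low box can be seen.

```bash
python3 - <<'E'
from h import *
s=np.load("pics/s.npy",allow_pickle=True).item();c=cam("wrist",s);M=rot(s["ee_rot"]).as_matrix()
for L,z in(([(255,209),(391,209)],.07),([(323,287)],.08)):
    print((1000*(ray(c,L,z)-s["tcp_pos"])@M).round(1))
E
python3 -m pendant '[[[0,0,-10,0,0,0,200],[0,0,-25,0,0,0,200],[0,0,-35,0,0,0,200],[0,0,-35,0,0,0,200],[0,0,-35,0,0,0,200],[-15,15,-15,0,0,0,200],[-25,29,0,0,0,0,200],[-25,29,0,0,0,0,200]]]' 
python3 -m pendant '[[[-25,29,0,0,0,0,200],[-25,29,0,0,0,0,200],[-25,29,0,0,0,0,200],[-25,29,0,0,0,0,200],[-25,29,0,0,0,0,200],[-25,29,0,0,0,0,200],[-13,21,0,0,0,0,200],[0,0,0,0,0,-6.7,200]]]'
python3 -m pendant '[[[0,0,0,0,0,-6.7,200],[0,0,0,0,0,-6.7,200],[0,0,0,0,0,-6.7,200],[0,0,0,0,0,-6.7,200],[0,0,0,0,0,0,200],[0,0,0,0,0,0,200]]]'
python3 w.py w3
```

```text
[[ 54.8 -26.6 159.9]
 [ 54.8  27.7 159.8]]
[[ 25.5   0.5 149.9]]
time_s: 4.25
tcp_pos: [0.5305, -0.2614, 0.3854]
ee_rot: [0.001, 0.14, 0.99, -0.0]
ft_force: [0.1, -0.5, -3.0]
gripper_width: 0.0577
time_s: 4.92
tcp_pos: [0.7423, -0.1147, 0.3819]
ee_rot: [-0.001, 0.077, 0.997, 0.002]
ft_force: [0.2, 0.4, -1.9]
gripper_width: 0.0579
time_s: 5.42
tcp_pos: [0.7399, -0.1187, 0.3827]
ee_rot: [-0.001, -0.151, 0.988, 0.001]
ft_force: [-0.5, -0.2, -2.5]
gripper_width: 0.0577
5.4167 [ 0.739916   -0.11870789  0.38271972] [-9.26923215e-04 -1.51494941e-01  9.88457298e-01  7.70791160e-04]
```

View pics/w3.png

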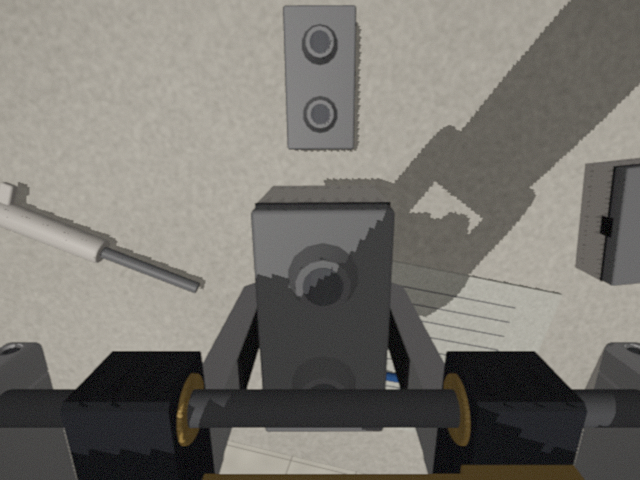

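The low box is at (320,77): lug tops near (319,41) and (320,114), lid corners at (284,6), (355,6), (355,149) and (289,149). The held box is square in the jaws.

Run:
```python
from h import *
s=np.load("pics/s.npy",allow_pickle=True).item();c=cam("wrist",s);M=rot(s["ee_rot"]).as_matrix()
for nm,L,z in(("lugs",[(319.5,40.5),(320,114)],.05),("ends",[(320,6),(322,149)],.04),("sides",[(287,77),(355,77)],.04)):
    P=ray(c,L,z);d=P[0]-P[1];a=np.degrees(np.arctan2(d[1],d[0]))
    print(nm,P.mean(0),np.linalg.norm(d),"ang",a,"yaw",turn(a,s),"shift",1000*M.T@(P.mean(0)-s["tcp_pos"]))
```

```text
lugs [ 0.62011647 -0.15833324  0.05      ] 0.05415102967298758 ang -162.31978748222647 yaw -0.2529761111379969 shift [125.63591505  -2.5279925  332.91700671]
ends [ 0.62071041 -0.15710282  0.04      ] 0.10897336784560475 ang -161.8150503975438 yaw -0.7577131958206564 shift [124.68474563  -1.54997351 342.91727992]
sides [ 0.61764283 -0.15810076  0.04      ] 0.05621621323793073 ang -72.57875402229891 yaw -89.99400957106556 shift [127.91039554  -1.58339848 342.92237712]
```

```bash
python3 -m pendant '[[[35,-1,0,0,0,0,200],[35,-1,0,0,0,-0.4,200],[35,-0.5,0,0,0,0,200],[20.5,0,10,0,0,0,200],[0,0,30,0,0,0,200],[0,0,30,0,0,0,200],[0,0,15,0,0,0,200],[0,0,5,0,0,0,200]]]' 
python3 -m pendant '[[[0,0,0,0,0,0,200],[0,0,0,0,0,0,200]]]'
python3 w.py w4
python3 - <<'E'
from h import *
f=grab_frame("side");cv2.imwrite("pics/s4.png",cv2.resize(f[180:420,280:520,::-1],None,fx=2.5,fy=2.5))
E
```

```text
time_s: 6.13
tcp_pos: [0.62, -0.1593, 0.2898]
ee_rot: [-0.003, -0.155, 0.988, 0.002]
ft_force: [0.8, -0.3, -2.9]
gripper_width: 0.058
time_s: 6.3
tcp_pos: [0.6219, -0.1598, 0.2947]
ee_rot: [0.001, -0.156, 0.988, -0.0]
ft_force: [1.1, 0.2, -1.8]
gripper_width: 0.0578
6.3 [ 0.62188196 -0.15984808  0.29469208] [ 5.91691479e-04 -1.55946256e-01  9.87765308e-01 -3.33988679e-04]
```

View pics/s4.png

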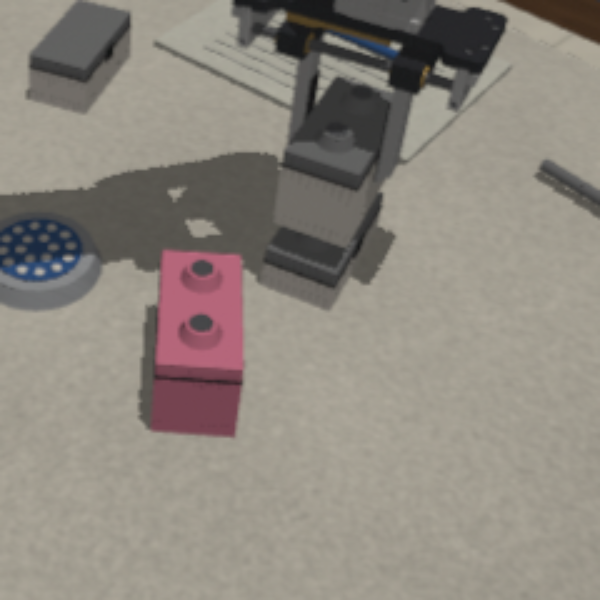

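View pics/w4.png

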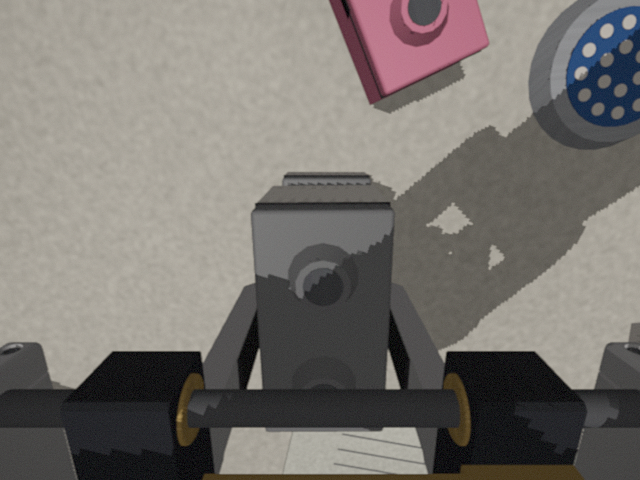

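The side crop shows the tall box over the low one, roughly aligned and clear of the pink box. In the wrist view the low box's end shows at rows 172-186, columns 284-372.

Run:
```python
from h import *
s=np.load("pics/s.npy",allow_pickle=True).item();c=cam("wrist",s);M=rot(s["ee_rot"]).as_matrix()
for L,z in(([(284,178),(371,178)],.04),([(286,184),(371,184)],.04),([(284,173),(372,173)],.03),([(254,209),(392,209)],s["tcp_pos"][2]-.16)):
    print((1000*(ray(c,L,z)-s["tcp_pos"])@M).round(1))
im=cv2.imread("pics/w4.png");print(im[165:205,310].mean(1).round().astype(int))
```

```text
[[ 55.6 -25.3 254.7]
 [ 55.6  31.3 254.6]]
[[ 51.7 -24.1 254.7]
 [ 51.7  31.4 254.6]]
[[ 57.7 -26.2 264.7]
 [ 57.7  33.1 264.6]]
[[ 54.6 -27.4 160. ]
 [ 54.6  27.7 159.9]]
[168 168 167 166 168 165 149 109  94  92  59  44  64  85 103 119 122 114
  86  76  89 100 103 102  99 103 104 101  99 100 100  99 102 101 101 102
  93  64  38  42]
```

The low box sits about +2.5 mm in tool y and +1 mm in tool x from the held box. I correct that, then lower gently.

```bash
python3 -m pendant '[[[1,2.5,0,0,0,0,200],[0,0,4,0,0,0,200],[0,0,4,0,0,0,200],[0,0,4,0,0,0,200],[0,0,4,0,0,0,200],[0,0,3,0,0,0,200],[0,0,2,0,0,0,200],[0,0,0,0,0,0,200]]]'
python3 -m pendant '[[[0,0,1,0,0,0,200],[0,0,1,0,0,0,200],[0,0,0.5,0,0,0,200],[0,0,0,0,0,0,200],[0,0,0,0,0,0,200]]]'
```

```text
time_s: 7.07
tcp_pos: [0.6195, -0.1576, 0.2718]
ee_rot: [-0.001, -0.156, 0.988, 0.0]
ft_force: [0.2, -0.2, -2.2]
gripper_width: 0.0581
time_s: 7.48
tcp_pos: [0.6198, -0.1577, 0.2703]
ee_rot: [0.0, -0.156, 0.988, -0.0]
ft_force: [0.2, 0.0, -2.4]
gripper_width: 0.0579
```

```bash
python3 -m pendant '[[[0,0,0.5,0,0,0,200],[0,0,0.5,0,0,0,200],[0,0,0,0,0,0,200],[0,0,0,0,0,0,200],[0,0,0,0,0,0,200]]]'
```

```text
time_s: 7.9
tcp_pos: [0.6198, -0.1577, 0.2699]
ee_rot: [0.0, -0.156, 0.988, -0.0]
ft_force: [-4.5, 0.7, 6.3]
gripper_width: 0.0579
```

Contact is felt at the expected seated height (TCP 0.270). Now I release and retreat straight up.

```bash
python3 -m pendant '[[[0,0,0,0,0,0,80],[0,0,0,0,0,0,60],[0,0,0,0,0,0,30],[0,0,0,0,0,0,0],[0,0,0,0,0,0,0],[0,0,0,0,0,0,0]]]'
python3 -m pendant '[[[0,0,-8,0,0,0,0],[0,0,-20,0,0,0,0],[0,0,-30,0,0,0,0],[0,0,-35,0,0,0,0],[0,0,-35,0,0,0,0],[-35,0,0,0,0,0,0],[-35,0,0,0,0,0,0],[-35,0,0,0,0,0,0]]]'
python3 -m pendant '[[[-35,0,0,0,0,0,0],[0,0,0,0,0,0,0],[0,0,0,0,0,0,0]]]'
python3 w.py w5
python3 - <<'E'
from h import *
f=grab_frame("side");cv2.imwrite("pics/s5.png",cv2.resize(f[180:420,280:520,::-1],None,fx=2.5,fy=2.5))
f=grab_frame("top");cv2.imwrite("pics/t5.png",f[:,:,::-1])
a=cv2.imread("pics/top0.png");d=cv2.absdiff(a,f[:,:,::-1].copy()).max(2)
for n,(u,v) in dict(short=(190,281),plain=(246,186),pink=(410,275)).items(): print(n,(d[v-30:v+30,u-28:u+28]>40).sum())
E
```

```text
time_s: 8.4
tcp_pos: [0.6197, -0.1577, 0.269]
ee_rot: [0.0, -0.156, 0.988, 0.0]
ft_force: [0.5, -0.7, -0.1]
gripper_width: 0.093
time_s: 9.07
tcp_pos: [0.7206, -0.125, 0.3998]
ee_rot: [0.002, -0.156, 0.988, -0.001]
ft_force: [-0.8, -0.9, 0.9]
gripper_width: 0.0942
time_s: 9.32
tcp_pos: [0.7537, -0.1137, 0.3963]
ee_rot: [-0.001, -0.157, 0.988, 0.0]
ft_force: [-0.4, 0.4, 0.4]
gripper_width: 0.0935
9.3167 [ 0.75374508 -0.11371065  0.39625781] [-5.70525847e-04 -1.57088157e-01  9.87584406e-01  1.65249431e-04]
short 1
plain 0
pink 426
```

View pics/s5.png

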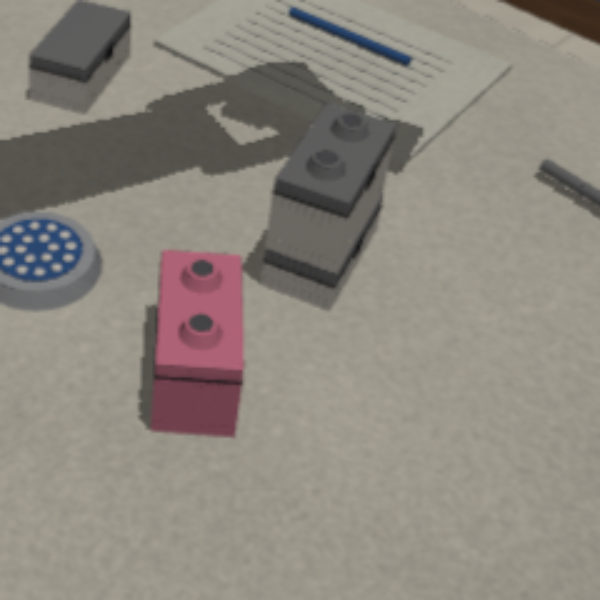

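View pics/w5.png

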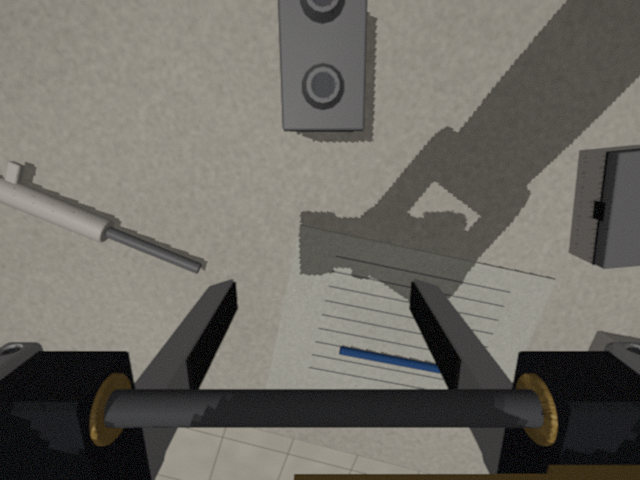

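The side crop shows the tall box flush on the low one, edges aligned, with no gap and no tilt. Pink stands at the same pixels (200,340) as before. The wrist view shows the stack at (322,65), and the gripper clear of it.

```bash
python3 -c "from station import *;print(sign_off())"
```

```text
the job is handed in; nothing more can be done
None
```

The tall tip box is stacked on the low two-lug box, and I handed the job in at about 9.5 s.

- **Placing:** I gripped the tall box across its width, which read 57.6 mm. Held over the low box it was about 2.5 mm off, so I corrected that and lowered it in small steps. Contact came at TCP z = 0.270 m, the height expected for a fully seated box, with about 9 N of support. I then opened the gripper and retreated straight up.
- **Last checks:** The side view shows the two boxes flush, with no gap or tilt, and the gripper is clear of the stack.
- **Other boxes:** The top-view difference against the start shows no change at the short and plain boxes (1 and 0 pixels). It shows 426 changed pixels around the pink box. I put these down to the arm or its shadow, because the side view shows the pink box at the same pixels as before. I did not check this further.

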